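# Feed the tape rolls to the end stop and shut the gate

### The arm

A 6-joint arm with a two-finger parallel gripper is mounted at the origin on a cart in front of the work surface, level with it; the furniture and walls round the work are solid. World frame = base frame: x ahead of the robot, y to its left, z up, the work surface at z = 0. Lengths are in m, angles in degrees, forces in N, time in s.
With the tool pointing down it reaches from about 0.3 to 1 m from the base axis. Payload 5.1 kg.
Tool frame: the origin (TCP) lies on the mounting face of the last link; the fingertips stand 190 mm ahead of it and the grasp point (between the pads) lies 171 mm ahead of it (grasp_offset is the distance from the TCP to the grasp point, in m); z points along the fingers, y is the line along which they close (so a half turn about z gives the same grasp; the last joint's range is limited). The gripper opens to 95 mm and grips with 3 to 60 N. Pads are 20 mm wide; open, the fingers measure 119 mm over their backs; the gripper's body (75 mm by 180 mm) begins 59 mm behind the grasp point.
Start: joints at [64.022, 7.093, 94.555, -0, 78.352, -4.733], TCP at [0.236, 0.606, 0.405] pointing down, gripper open.
Joint ranges: [-149.61, 149.61], [-58.7, 133.49], [1.44, 155.28], [-77.14, 257.14], [18.33, 153.61], [-166.67, 166.67]. Speed limits (degrees/s): [147.25, 147.25, 180, 180, 180, 180].

### API

Orientations are given as [roll, pitch, yaw] about the fixed x, y, z axes, in that order (R = Rz(yaw) Ry(pitch) Rx(roll)).
In Python, from station import * gives the robot as it stands.
- The arm moves only by the tool move_arm, never from a script. Its argument "plan" is one flat list of numbers, 4 for each row, row after row: the shift along the tool's x, y, z in mm, then the turn about the tool's z in degrees. A call has 1 to 12 rows; each row is the pose to reach, as a shift and turn from the pose commanded when the call began, along the tool's axes at that moment; what a row does not reach only later rows make up. A row lasts 1/10 s, in which the tool goes at most 50 mm and 8.59 degrees, less where a joint would pass 70% of its speed; a pose out of reach is approached as far as the arm can. A call with a gripper value outside its range is refused whole. "grip" is the closure in counts, from 0 (fully open) to 255 (shut), set as the call begins (left out, the last holds). The fingers move at their own pace and stop on an object; "force" is the grip in N (left out, the last holds). Time passes only in rows, so rows that repeat a pose let the fingers close. It gives the time, the measured TCP pose, the force, the opening and the grip force at its end, in the units of the state.
- observe(): the state, without advancing time (a new reading comes with each control period).
- get_image(name): name is "scene" or "top" or "wrist"; returns a dict with "pixels" (420x560x3 uint8, blue, green, red), "fov_y" (degrees; the focal length in pixels is half the picture's height over the tangent of half this angle, whatever the lens; pixels are square), "cx", "cy" (the principal point, pixels), "xyz" and "rotation" of the camera in the world. Camera axes: x right, y down, z forward; pixel columns grow to the right and rows downward; lengths in m; the calibration is good to about 2 mm. A picture is of the moment at which its call begins. There is no depth.
- hand_in(): hands the job in; it is judged then, once.
The state is a dict: "clock": time; "qpos": joint angles; "joint_velocities": joint speeds; "effort": joint torques, N m; "position": TCP position; "ee_rot": TCP orientation; "ft_force": force on the tool from outside, world axes, zero at the start; "ft_torque": the same for the moment, N m; "opening": finger opening in m; "grasp_force": force on a finger pad.
Only numpy, scipy, OpenCV 4.12 (cv2) and the standard library are available. Lean on these libraries where they do the work, as an engineer would, in place of code of your own. Each camera call takes 0.05 s, during which the arm holds its last target. There are 200 camera calls.

### The job

Push the four short tape rolls standing in the rail, as one closed row, along the rail until the front roll is home against the end stop, without lifting them, knocking them over or opening gaps in the row. Then push the small gate by its post round behind the last roll until it stands fully shut, straight across the rail. Only push, pick nothing up, and leave the taller tape roll, the white bottle and the needle packet beside the rail where they are.

Things in the scene. Friction and masses are not known exactly. Their poses are not given: they have to be found in the camera images.
- rail: fixed aluminium channel, 320 mm along its y axis, 45 mm wide; origin at the centre of its underside, on the worktop. Floor 3 mm above the worktop; walls 4 mm thick, tops 12 mm above the worktop, 37 mm between them. -y end open; at the +y end a stop plate 33 mm tall, inner face at rail y = +145 mm. Rolls home have centres at rail y = +128.5, +95.5, +62.5, +29.5 mm.
- stop_face (a point): middle of the inner face of the end stop, on the rail's centre line, 20 mm above the worktop.
- roll_1: surgical tape roll standing on end in the rail: upright cylinder 33 mm in diameter, 34 mm tall, about 30 g; origin at the centre of its underside, z up the roll. The front roll, nearest the end stop. The row starts closed (gaps under 0.5 mm), 40 to 100 mm short of the stop.
- roll_2: surgical tape roll standing on end in the rail: upright cylinder 33 mm in diameter, 34 mm tall, about 30 g; origin at the centre of its underside, z up the roll. Second of the row.
- roll_3: surgical tape roll standing on end in the rail: upright cylinder 33 mm in diameter, 34 mm tall, about 30 g; origin at the centre of its underside, z up the roll. Third of the row.
- roll_4: surgical tape roll standing on end in the rail: upright cylinder 33 mm in diameter, 34 mm tall, about 30 g; origin at the centre of its underside, z up the roll. Last of the row, furthest from the stop; push it on its rear (rail -y) side. A push lower than its middle (20 mm above the worktop) and above the walls is safe against tipping. The whole row slides with about 1 N.
- gate (a joint): angle of the gate, a steel arm 62 mm long, 6 mm thick, 15.5 to 27.5 mm above the worktop, on an upright pivot on the rail's +x side. 0: points along rail -y, parallel to the rail, outside it; negative: swung away from it (start -0.6 to 0); 1.571: mechanical stop, shut, along rail -x, 3 mm behind the last roll's home place. Shuts clockwise from above; stays where left; needs about 1 N at the post.
- gate_pivot (a point): the gate's pivot axis, at rail x = +34 mm, y = +7 mm, at a height of 22 mm above the worktop; fixed to the rail.
- gate_post (a point): axis of the upright round post at the free end of the gate arm, 62 mm from the pivot, 36.5 mm above the worktop; the post is 11 mm in diameter and reaches from 14.5 to 48.5 mm above the worktop.
- tall_roll: bystander: taller tape roll standing near the rail on its -x side, 33 mm in diameter, 60 mm tall; origin at the centre of its underside.
- white_bottle: bystander: white plastic bottle standing on the rail's +x side towards the stop end, 61 mm in diameter, 150 mm tall; origin at the centre of its underside.
- needle_packet: bystander: flat needle packet lying on the rail's -x side, 30 x 86 x 9 mm; origin at the centre of its underside.
Not all that is in view belongs to the job. Leave any purple or red look-alike of the roll_1 alone.

How it is judged (in metres and radians):
On the way, in this order (a step that is already met when the one before it is completed fails the run):
1. the whole row stands home against the end stop while the gate is still open (y of roll_1 in the frame of rail above 0.1245 m and y of roll_2 in the frame of rail above 0.0915 m and y of roll_3 in the frame of rail above 0.0585 m and y of roll_4 in the frame of rail above 0.0255 m and value of joint gate below 0.4 rad), for 0.2 s.
2. the gate is swung shut behind the last roll (value of joint gate above 1.42 rad), for 0.2 s.
At the end, for the whole second after the job is handed in: All four rolls stand upright (within 0.15 rad) in the rail, at rest, each within 4 mm of its home place with the front roll against the end stop, and the gate is shut across the rail (angle over 1.42 of 1.571 rad) (y of roll_1 in the frame of rail above 0.1245 m and y of roll_2 in the frame of rail above 0.0915 m and y of roll_3 in the frame of rail above 0.0585 m and y of roll_4 in the frame of rail above 0.0255 m and x of roll_1 in the frame of rail between -0.006 and 0.006 m and x of roll_2 in the frame of rail between -0.006 and 0.006 m and x of roll_3 in the frame of rail between -0.006 and 0.006 m and x of roll_4 in the frame of rail between -0.006 and 0.006 m and angle between each of roll_1, roll_2, roll_3, roll_4's own z axis and vertical below 0.15 rad and linear speed of each of roll_1, roll_2, roll_3, roll_4 below 0.01 m/s and value of joint gate above 1.42 rad); the robot touches nothing.
It fails at once if a tape roll of the row is lifted (more than 10 mm above the channel floor) (z of any of roll_1, roll_2, roll_3, roll_4 in the frame of rail above 0.013 m).
It fails at once if a tape roll of the row is knocked over (tilted over 0.5 rad) (angle between any of roll_1, roll_2, roll_3, roll_4's own z axis and vertical above 0.5 rad).
It fails at once if the row is pulled apart (a gap of more than 12 mm between neighbouring rolls) (horizontal distance between roll_1 and roll_2 above 0.045 m or horizontal distance between roll_2 and roll_3 above 0.045 m or horizontal distance between roll_3 and roll_4 above 0.045 m).
It fails at once if a bystander is shifted by more than 20 mm (distance of any of tall_roll, white_bottle, needle_packet from where it was at the start of the episode above 0.02 m).
It also fails if it takes over 54 s, if anything falls off the work surface, if the arm or the gripper's body presses on something with over 40 N, if the wrist force passes 120 N, or if a joint passes its speed limit or range.

## Working session

There is one attempt and no reset: what is moved stays moved. The work goes in short steps, Python scripts to look and compute and a tool call to move; the robot and the scene stay as the last step left them, time stands still between calls to the robot, and variables do not carry over. Pictures are saved under pics/ and viewed, at most 10 in all, crops included, and the job is handed in when it is done.

Besides the shell and the picture viewer there is one more tool, called after "Request:" as name(argument=value, ...) on one line, values as JSON. move_arm: Moves the arm, as the interface text tells. Its arguments: {"type":"object","properties":{"plan":{"type":"array"},"grip":{"type":"number"},"force":{"type":"number"}},"required":["plan"]}

```bash
ls; mkdir -p pics
cat > h.py <<'E'
from station import *
import numpy as np, cv2
def ray(im,u,v):
    f=im["pixels"].shape[0]/2/np.tan(np.radians(im["fov_y"]/2))
    d=np.array(im["rotation"]).reshape(3,3)@np.array([(u-im["cx"])/f,(v-im["cy"])/f,1])
    return np.array(im["xyz"]),d
def onz(im,u,v,z):
    o,d=ray(im,u,v); return o+d*(z-o[2])/d[2]
def px(im,p):
    f=im["pixels"].shape[0]/2/np.tan(np.radians(im["fov_y"]/2))
    c=np.array(im["rotation"]).reshape(3,3).T@(np.array(p)-np.array(im["xyz"]))
    return np.array([im["cx"]+f*c[0]/c[2],im["cy"]+f*c[1]/c[2]])
E
python3 - <<'E'
from h import *
print(observe())
a=[]
for n in ("scene","top"):
    im=get_image(n); print(n,im["fov_y"],im["cx"],im["cy"],im["xyz"],im["rotation"]); cv2.imwrite(f"pics/{n}0.png",im["pixels"])
E
```

```text
pics
{'clock': 0.0, 'qpos': array([ 6.40233395e+01,  7.13345261e+00,  9.46334065e+01, -1.61145258e-03,
        7.83538260e+01, -4.73188613e+00]), 'joint_velocities': array([-0.03389117, -0.02344526, -0.03076224, -0.03455613, -0.07381675,
        0.02272096]), 'effort': array([-9.48063644e-04, -4.17596269e+01, -3.59935784e+01,  7.73613760e-02,
        4.91008151e-02, -1.39869776e-04]), 'position': array([0.23544064, 0.60559096, 0.40349411]), 'ee_rot': array([-1.79879596e+02, -8.38346767e-03,  1.58755544e+02]), 'ft_force': array([ 0.63231484, -0.07844189,  0.40805671]), 'ft_torque': array([0.04471329, 0.02597161, 0.01235153]), 'grasp_force': 0.0, 'opening': 0.09532864590423563}
scene 50.871274605635676 280.7433266486963 204.59514919325713 [-0.07434156 -0.37105795  0.48170929] [-119.80598102    0.29941644  -53.35496002]
top 54.255432389550855 281.73296697100045 206.5125750152841 [0.34484721 0.0570951  0.90592696] [-169.13128929   -0.37005533  -90.06018362]
```

```bash
sed -i 's/np.array(im\["rotation"\]).reshape(3,3)/R(im)/; s/^def ray/from scipy.spatial.transform import Rotation\ndef R(im): return Rotation.from_euler("xyz",im["rotation"],degrees=True).as_matrix()\ndef ray/' h.py; cat h.py | head -12
```

```text
from station import *
import numpy as np, cv2
from scipy.spatial.transform import Rotation
def R(im): return Rotation.from_euler("xyz",im["rotation"],degrees=True).as_matrix()
def ray(im,u,v):
    f=im["pixels"].shape[0]/2/np.tan(np.radians(im["fov_y"]/2))
    d=R(im)@np.array([(u-im["cx"])/f,(v-im["cy"])/f,1])
    return np.array(im["xyz"]),d
def onz(im,u,v,z):
    o,d=ray(im,u,v); return o+d*(z-o[2])/d[2]
def px(im,p):
    f=im["pixels"].shape[0]/2/np.tan(np.radians(im["fov_y"]/2))
```

View pics/top0.png

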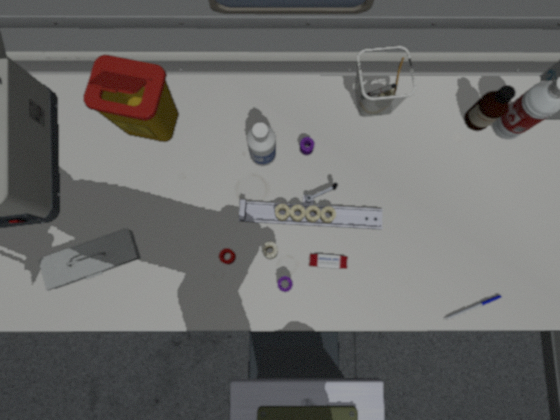

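View pics/scene0.png

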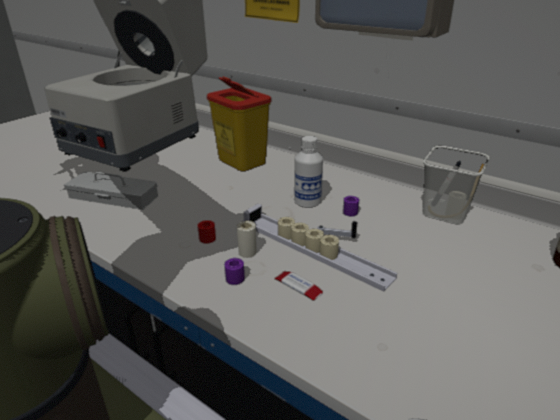

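Run:
```python
from h import *
im=get_image("top"); p=im["pixels"]
c=p[170:240,225:395]; cv2.imwrite("pics/c1.png",cv2.resize(c,None,fx=4.7,fy=4.7,interpolation=cv2.INTER_CUBIC))
im2=get_image("scene")
c=im2["pixels"][195:295,235:405]; cv2.imwrite("pics/c2.png",cv2.resize(c,None,fx=4.7,fy=4.7,interpolation=cv2.INTER_CUBIC))
# roll tops: pale yellow
hsv=cv2.cvtColor(p,cv2.COLOR_BGR2HSV)
m=((hsv[...,0]>18)&(hsv[...,0]<40)&(hsv[...,1]>45)&(hsv[...,2]>90)).astype(np.uint8)
m[:, :200]=0;m[:180]=0;m[270:]=0
n,l,s,ce=cv2.connectedComponentsWithStats(m)
for i in range(1,n):
    if s[i,4]>15: print(s[i],ce[i],onz(im,*ce[i],.037))
g=cv2.HoughCircles(cv2.resize(cv2.cvtColor(p,cv2.COLOR_BGR2GRAY)[190:240,260:350],None,fx=6,fy=6,interpolation=cv2.INTER_CUBIC),cv2.HOUGH_GRADIENT,1,70,param1=80,param2=15,minRadius=40,maxRadius=56)
for x,y,r in (g[0] if g is not None else []): 
    u,v=260+(x+.5)/6-.5,190+(y+.5)/6-.5; print(u,v,r/6,onz(im,u,v,.037))
```

```text
[277 206  10   6  16] [281.5    208.3125] [0.50772841 0.05181429 0.037     ]
```

View pics/c1.png

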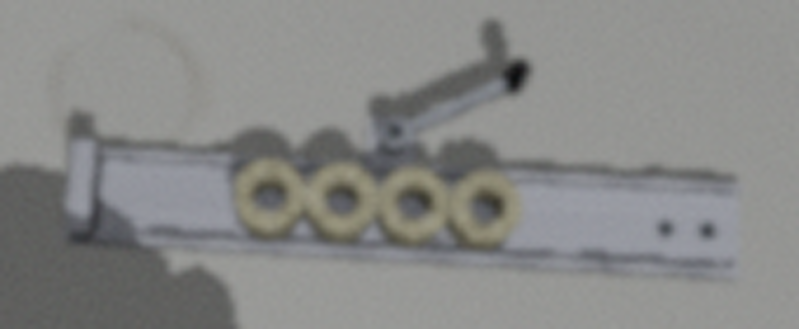

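View pics/c2.png

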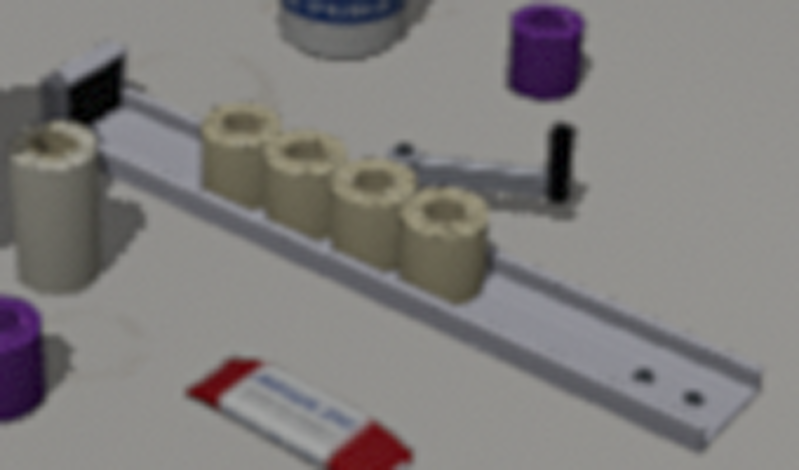

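Run:
```python
from h import *
im=get_image("top")
P=lambda x,y,z: onz(im,225+(x+.5)/4.7-.5,170+(y+.5)/4.7-.5,z)[:2]
for n,x,y,z in [("r1",270,197,.037),("r2",342,200,.037),("r3",414,204,.037),("r4",485,208,.037),("upR",737,178,.012),("loR",737,275,.012),("upL",110,142,.012),("loL",150,237,.012),("stop top inner",98,140,.033),("pivot",395,130,.028),("post",517,72,.0485)]:
    print(n,P(x,y,z).round(4))
a=[P(270,197,.037),P(485,208,.037)]; d=a[0]-a[1]; print("yaw of rail y", np.degrees(np.arctan2(d[1],d[0])), np.linalg.norm(d))
e=P(110,142,.012)-P(737,178,.012); print(np.degrees(np.arctan2(e[1],e[0])))
```

```text
r1 [0.5007 0.0506]
r2 [0.4993 0.0176]
r3 [ 0.4974 -0.0153]
r4 [ 0.4956 -0.0478]
upR [ 0.5143 -0.1705]
loR [ 0.4681 -0.1683]
upL [0.5316 0.1262]
loL [0.4861 0.1068]
stop top inner [0.5282 0.1302]
pivot [ 0.5341 -0.0078]
post [ 0.5568 -0.0625]
yaw of rail y 87.03077726861741 0.09861103181379276
86.66170199884027
```

Request:
move_arm(plan=[-20,-23,0,4,-48,-54,0,9,-78,-88,0,14,-108,-122,0,19,-140,-158,0,24,-172,-194,0,29,-204,-230,0,34,-236,-266,0,39,-268,-302,0,44,-298,-337,0,49,-325,-368,0,54,-345,-390,0,58], grip=255, force=20)

```text
clock: 1.45
position: [0.416, 0.1151, 0.4049]
ee_rot: [180.0, 0.0, 100.5]
ft_force: [1.0, -0.5, -1.0]
opening: 0.0051
grasp_force: 0.0
```

```bash
cat >> h.py <<'E'
def go(x,y,tip,yaw):
    s=observe(); p=s["position"]; r=np.array(s["ee_rot"]); M=Rotation.from_euler("xyz",r,degrees=True).as_matrix()
    d=M.T@(np.array([x,y,tip+.19])-p)*1000; print("t",s["clock"],"pos",p.round(4),"yaw",r.round(2),"q6",s["qpos"][5].round(1),"F",s["ft_force"].round(2),"shift",d.round(1),"turn",((r[2]-yaw+180)%360-180).round(1))
E
python3 - <<'E'
from h import *
go(.495,-.100,.110,86.8)
im=get_image("top");p=im["pixels"]
print("bottle base approx", onz(im,262,158,.03),onz(im,262,145,.09), "base front",onz(im,263,163,0.0))
E
```

```text
t 1.45 pos [0.416  0.1151 0.4049] yaw [1.7996e+02 2.0000e-02 1.0047e+02] q6 -2.1 F [ 1.   -0.5  -1.04] shift [-225.8   38.5  105. ] turn 13.7
bottle base approx [0.62297651 0.09507118 0.03      ] [0.63218659 0.09269665 0.09      ] base front [0.62053938 0.09397979 0.        ]
```

Request:
move_arm(plan=[-20,3,8,1,-50,9,20,3,-82,14,35,5,-114,20,50,7,-146,25,66,9,-176,30,80,11,-202,35,94,13,-220,38,102,14,-226,39,105,14,-226,39,105,14])

```text
clock: 2.5
position: [0.4963, -0.0976, 0.2993]
ee_rot: [-179.9, -0.0, 86.7]
ft_force: [-0.1, 0.1, -0.0]
opening: 0.0003
grasp_force: 0.0
```

Run:
```python
from h import *
go(.495,-.100,.015,86.8)
im=get_image("wrist"); print(im["xyz"],im["rotation"]); cv2.imwrite("pics/w1.png",im["pixels"])
```

```text
t 2.5 pos [ 0.4963 -0.0976  0.2993] yaw [-1.7993e+02 -3.0000e-02  8.6730e+01] q6 -14.0 F [-0.06  0.09 -0.01] shift [-2.5 -1.  94.3] turn -0.1
[ 0.50188768 -0.01361756  0.27826495] [ 1.62904782e+02  7.33915457e-02 -3.22397112e+00]
```

View pics/w1.png

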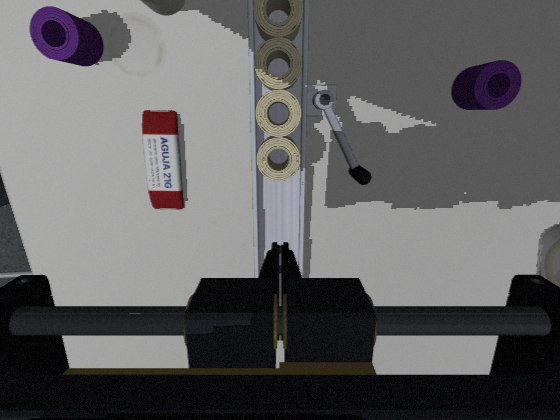

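Run:
```python
from h import *
im=get_image("wrist"); p=im["pixels"]
for n,u,v,z in [("r4",279,158,.037),("r3",278.5,113,.037),("r2",278.5,63,.037),("r1",278.5,11,.037),("pivot",323,100,.028),("post",364,176,.0485)]:
    print(n,onz(im,u,v,z)[:2].round(4))
g=cv2.cvtColor(p,cv2.COLOR_BGR2GRAY).astype(float)
for v in (195,215): 
    gr=np.diff(g[v-2:v+3,240:320].mean(0)); i=np.argsort(-abs(gr))[:8]; print(v,[(240+k,round(gr[k],1),onz(im,240.5+k,v,.012)[0].round(4)) for k in sorted(i)])
go(.495,-.100,.015,86.8)
```

```text
r4 [ 0.4993 -0.047 ]
r3 [ 0.5007 -0.0147]
r2 [0.5026 0.0183]
r1 [0.5044 0.0498]
pivot [ 0.534  -0.0074]
post [ 0.5603 -0.0618]
195 [(np.int64(255), np.float64(-37.4), np.float64(0.4771)), (np.int64(256), np.float64(-46.0), np.float64(0.478)), (np.int64(262), np.float64(58.8), np.float64(0.4831)), (np.int64(298), np.float64(-42.4), np.float64(0.5139)), (np.int64(299), np.float64(22.2), np.float64(0.5147)), (np.int64(303), np.float64(-54.4), np.float64(0.5182)), (np.int64(304), np.float64(-19.6), np.float64(0.519)), (np.int64(311), np.float64(56.6), np.float64(0.525))]
215 [(np.int64(256), np.float64(-60.2), np.float64(0.4766)), (np.int64(264), np.float64(54.4), np.float64(0.4836)), (np.int64(298), np.float64(-47.4), np.float64(0.5132)), (np.int64(299), np.float64(27.6), np.float64(0.5141)), (np.int64(300), np.float64(15.0), np.float64(0.5149)), (np.int64(302), np.float64(-24.0), np.float64(0.5167)), (np.int64(303), np.float64(-38.0), np.float64(0.5176)), (np.int64(310), np.float64(47.2), np.float64(0.5237))]
t 2.6 pos [ 0.4963 -0.0969  0.3002] yaw [ 1.7998e+02 -1.0000e-02  8.6800e+01] q6 -13.9 F [ 0.5   1.   -0.07] shift [-3.2 -1.1 95.2] turn -0.0
```

Request:
move_arm(plan=[0,0,10,0,0,0,28,0,0,0,48,0,0,0,68,0,0,0,84,0,0,0,94,0,0,0,98,0,0,0,98,0,4,0,98,0,9,0,98,0,12,0,98,0,12,0,98,0])

```text
clock: 3.8
position: [0.4971, -0.085, 0.2022]
ee_rot: [180.0, 0.0, 86.8]
ft_force: [-0.4, 0.6, -0.3]
opening: 0.0004
grasp_force: 0.0
```

Request:
move_arm(plan=[2,0,0,0,4,0,0,0,6,0,0,0,8,0,0,0,10,0,0,0,13,0,0,0,16,0,0,0,19,0,0,0,22,0,0,0,25,0,0,0,27,0,0,0,28,0,0,0])

```text
clock: 5.0
position: [0.4985, -0.0573, 0.2017]
ee_rot: [-180.0, 0.0, 86.8]
ft_force: [-0.4, -1.1, -0.6]
opening: 0.0006
grasp_force: 0.4
```

Run:
```python
from h import *
go(.5008,-.010,.012,86.8)
im=get_image("wrist"); cv2.imwrite("pics/w2.png",im["pixels"])
```

```text
t 5.0 pos [ 0.4985 -0.0573  0.2017] yaw [-180.      0.     86.77] q6 -9.5 F [-0.41 -1.15 -0.55] shift [47.3 -0.4 -0.3] turn -0.0
```

View pics/w2.png

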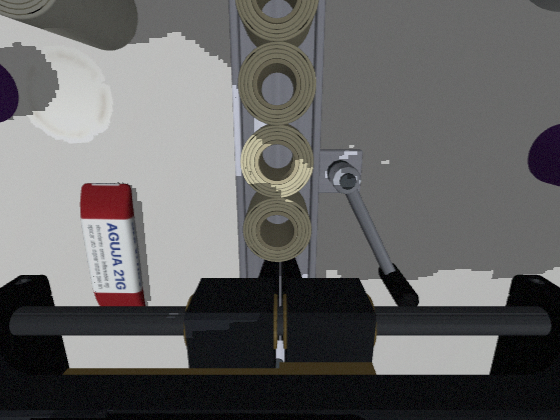

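Request:
move_arm(plan=[2,0,0,0,5,0,0,0,8,0,0,0,12,0,0,0,16,0,0,0,20,0,0,0,24,0,0,0,28,0,0,0,31,0,0,0,34,0,0,0,36,0,0,0,37,0,0,0])

```text
clock: 6.25
position: [0.5006, -0.0204, 0.2018]
ee_rot: [180.0, 0.0, 86.8]
ft_force: [0.3, -1.3, 0.1]
opening: 0.0005
grasp_force: 0.4
```

Request:
move_arm(plan=[1,0,0,0,2,0,0,0,3,0,0,0,4,0,0,0,5,0,0,0,6,0,0,0,6,0,0,0])

```text
clock: 6.95
position: [0.501, -0.0145, 0.2017]
ee_rot: [-180.0, -0.0, 86.8]
ft_force: [-0.6, -0.7, -0.0]
opening: 0.0005
grasp_force: 0.2
```

Run:
```python
from h import *
go(.5008,-.010,.012,86.8)
im=get_image("wrist"); cv2.imwrite("pics/w3.png",im["pixels"])
im=get_image("top");cv2.imwrite("pics/t3.png",im["pixels"])
```

```text
t 6.95 pos [ 0.501  -0.0145  0.2017] yaw [-1.800e+02 -1.000e-02  8.676e+01] q6 -4.6 F [-0.57 -0.67 -0.04] shift [ 4.4 -0.4 -0.3] turn -0.0
```

View pics/w3.png

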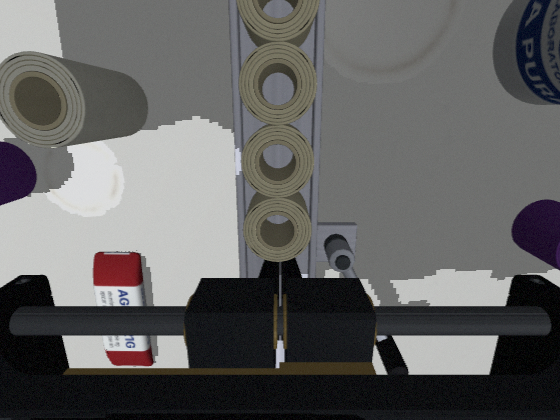

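Request:
move_arm(plan=[1,0,0,0,2,0,0,0,3,0,0,0,4,0,0,0,4,0,0,0])

```text
clock: 7.55
position: [0.5013, -0.011, 0.2018]
ee_rot: [180.0, 0.1, 86.8]
ft_force: [-1.0, -5.0, -0.7]
opening: 0.0004
grasp_force: 2.5
```

Request:
move_arm(plan=[0.5,0,0,0,1,0,0,0,1.5,0,0,0,1.5,0,0,0])

```text
clock: 7.95
position: [0.5014, -0.0103, 0.202]
ee_rot: [180.0, 0.3, 86.8]
ft_force: [0.1, -9.5, 0.8]
opening: 0.0004
grasp_force: 4.9
```

Request:
move_arm(plan=[-2,0,0,0,-6,0,0,0,-12,0,0,0,-20,0,0,0,-28,0,-3,0,-35,0,-12,0,-40,0,-30,0,-42,0,-50,0,-42,0,-70,0,-42,0,-88,0,-42,0,-98,0,-42,0,-98,0])

```text
clock: 9.15
position: [0.4995, -0.0514, 0.302]
ee_rot: [179.8, 0.0, 86.7]
ft_force: [-0.7, -0.7, 0.1]
opening: 0.0004
grasp_force: 0.0
```

Run:
```python
from h import *
go(.5836,-.0507,.033,204.2)
im=get_image("wrist"); cv2.imwrite("pics/w4.png",im["pixels"])
```

```text
t 9.15 pos [ 0.4995 -0.0514  0.302 ] yaw [1.7976e+02 3.0000e-02 8.6740e+01] q6 -8.7 F [-0.74 -0.71  0.07] shift [ 5.6 83.6 79.4] turn -117.5
```

View pics/w4.png

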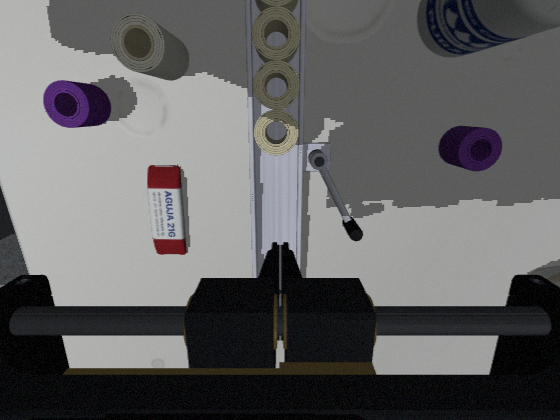

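Run:
```python
from h import *
im=get_image("wrist")
for n,u,v,z in [("r4",276,132,.037),("r3",276,84,.037),("pivot",319,159,.028),("post",356.5,235,.0485),("purple",478,148,.034)]:
    print(n,onz(im,u,v,z)[:2].round(4))
```

```text
r4 [0.5015 0.0177]
r3 [0.5034 0.0506]
pivot [ 0.5337 -0.0052]
post [ 0.559  -0.0622]
purple [ 0.653  -0.0028]
```

Request:
move_arm(plan=[0,6,0,-7,1,15,0,-15,2,24,0,-23,3,33,0,-31,4,42,0,-39,5,51,0,-47,6,60,0,-55,6,69,0,-63,6,76,0,-71,6,82,0,-79,6,84,0,-87,6,84,0,-92])

```text
clock: 10.45
position: [0.5829, -0.0498, 0.2979]
ee_rot: [180.0, -0.2, 179.0]
ft_force: [1.0, 0.4, -0.3]
opening: 0.0005
grasp_force: 0.0
```

Request:
move_arm(plan=[0,0,3,-5,0,0,10,-11,0,0,22,-17,0,0,36,-23,0,0,50,-25,0,0,63,-25,0,0,73,-25,0,0,78,-25,0,0,79,-25,0,0,79,-25])

```text
clock: 11.45
position: [0.5833, -0.0498, 0.2209]
ee_rot: [-180.0, 0.0, -156.3]
ft_force: [0.1, -0.3, 1.1]
opening: 0.0007
grasp_force: 0.0
```

Run:
```python
from h import *
go(.5836,-.0507,.033,204.2)
s=observe(); yaw=s["ee_rot"][2]; p0=s["position"][:2]
pv=np.array([.534,-.0065])
a=np.radians(yaw); X=np.array([np.cos(a),np.sin(a)]); Y=np.array([np.sin(a),-np.cos(a)])
for th in np.arange(-65.8,-188,-5):
    t=np.radians(th); f=t-np.pi/2
    p=pv+.062*np.array([np.cos(t),np.sin(t)])-.0155*np.array([np.cos(f),np.sin(f)])
    d=(p-p0)*1000; print(round(th,1),(d@X).round(1),(d@Y).round(1),((yaw-np.degrees(f)+180)%360-180).round(1))
```

```text
t 11.45 pos [ 0.5833 -0.0498  0.2209] yaw [-1.7999e+02  2.0000e-02 -1.5625e+02] q6 -123.9 F [ 0.05 -0.31  1.15] shift [ 0.1 -0.9 -2.1] turn -0.5
-65.8 11.7 -2.4 -0.5
-70.8 17.1 -3.5 4.5
-75.8 22.7 -4.2 9.5
-80.8 28.2 -4.4 14.5
-85.8 33.8 -4.1 19.5
-90.8 39.3 -3.3 24.5
-95.8 44.8 -2.1 29.5
-100.8 50.1 -0.3 34.5
-105.8 55.2 1.8 39.5
-110.8 60.1 4.4 44.5
-115.8 64.8 7.5 49.5
-120.8 69.2 10.9 54.5
-125.8 73.3 14.7 59.5
-130.8 77.0 18.9 64.5
-135.8 80.3 23.3 69.5
-140.8 83.3 28.0 74.5
-145.8 85.8 33.0 79.5
-150.8 87.9 38.2 84.5
-155.8 89.5 43.5 89.5
-160.8 90.7 49.0 94.5
-165.8 91.4 54.5 99.5
-170.8 91.6 60.1 104.5
-175.8 91.3 65.6 109.5
-180.8 90.5 71.2 114.5
-185.8 89.3 76.6 119.5
```

Request:
move_arm(plan=[5,-1,-2,0,9,-2,-2,0,12,-2.5,-2,0,17,-3.5,-2,4.5,22.5,-4,-2,9.5,28,-4.5,-2,14.5,34,-4,-2,19.5,39.5,-3.5,-2,24.5,45,-2,-2,29.5,50,-0.5,-2,34.5,55,2,-2,39.5,55,2,-2,39.5])

```text
clock: 12.65
position: [0.5315, -0.0703, 0.2231]
ee_rot: [-180.0, 0.0, 164.2]
ft_force: [0.4, 0.5, -0.4]
opening: 0.0004
grasp_force: 0.0
```

Run:
```python
from h import *
s=observe(); yaw=s["ee_rot"][2]; p0=s["position"][:2]
print(p0,yaw,s["ft_force"])
pv=np.array([.534,-.0065])
a=np.radians(yaw); X=np.array([np.cos(a),np.sin(a)]); Y=np.array([np.sin(a),-np.cos(a)])
for th in np.arange(-105.8,-188,-5):
    t=np.radians(th); f=t-np.pi/2
    p=pv+.062*np.array([np.cos(t),np.sin(t)])-.0155*np.array([np.cos(f),np.sin(f)])
    d=(p-p0)*1000; print(round(th,1),(d@X).round(1),(d@Y).round(1),((yaw-np.degrees(f)+180)%360-180).round(1))
im=get_image("wrist"); cv2.imwrite("pics/w5.png",im["pixels"])
```

```text
[ 0.53152375 -0.07034056] 164.241944087333 [ 0.4459395   0.50162629 -0.35214833]
-105.8 -0.5 0.1 0.0
-110.8 5.0 -1.0 5.0
-115.8 10.5 -1.6 10.0
-120.8 16.1 -1.8 15.0
-125.8 21.6 -1.4 20.0
-130.8 27.2 -0.6 25.0
-135.8 32.6 0.7 30.0
-140.8 37.9 2.5 35.0
-145.8 43.0 4.7 40.0
-150.8 47.9 7.3 45.0
-155.8 52.5 10.4 50.0
-160.8 56.9 13.9 55.0
-165.8 60.9 17.7 60.0
-170.8 64.6 21.9 65.0
-175.8 67.9 26.4 70.0
-180.8 70.9 31.1 75.0
-185.8 73.3 36.1 80.0
```

View pics/w5.png

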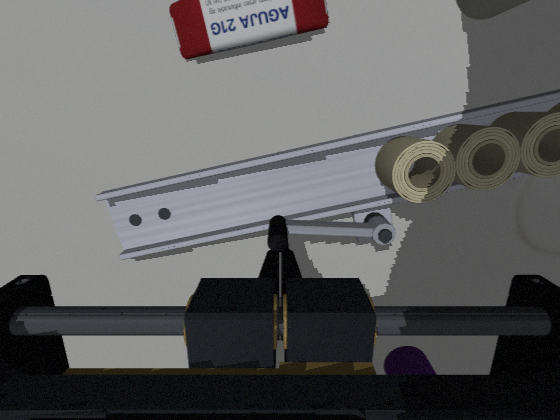

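Request:
move_arm(plan=[2.5,-0.5,0,2.5,7.5,-1,0,7.5,13,-1.5,0,12.5,18.5,-1.5,0,17.5,24,-1,0,22.5,30,0,0,27.5,35,1.5,0,32.5,40.5,3.5,0,37.5,45.5,6,0,42.5,50,9,0,47.5,52.5,10.5,0,50,52.5,10.5,0,50])

```text
clock: 13.9
position: [0.4843, -0.0456, 0.223]
ee_rot: [180.0, 0.0, 114.4]
ft_force: [0.1, -0.2, 0.2]
opening: 0.0004
grasp_force: 0.0
```

Run:
```python
from h import *
s=observe(); yaw=s["ee_rot"][2]; p0=s["position"][:2]
print(p0,yaw,s["ft_force"])
pv=np.array([.534,-.0065])
a=np.radians(yaw); X=np.array([np.cos(a),np.sin(a)]); Y=np.array([np.sin(a),-np.cos(a)])
for th in np.arange(-155.8,-188,-5):
    t=np.radians(th); f=t-np.pi/2
    p=pv+.062*np.array([np.cos(t),np.sin(t)])-.0155*np.array([np.cos(f),np.sin(f)])
    d=(p-p0)*1000; print(round(th,1),(d@X).round(1),(d@Y).round(1),((yaw-np.degrees(f)+180)%360-180).round(1))
im=get_image("wrist"); cv2.imwrite("pics/w6.png",im["pixels"])
```

```text
[ 0.48432689 -0.04561205] 114.3666215280858 [ 0.12216618 -0.17084486  0.20074094]
-155.8 -0.2 -0.7 0.2
-160.8 5.3 -1.8 5.2
-165.8 10.8 -2.4 10.2
-170.8 16.4 -2.5 15.2
-175.8 22.0 -2.2 20.2
-180.8 27.5 -1.3 25.2
-185.8 32.9 -0.0 30.2
```

View pics/w6.png

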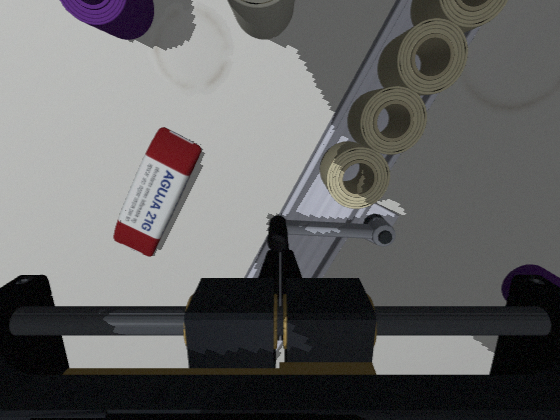

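Request:
move_arm(plan=[2.5,-0.5,0,2.5,5.5,-1,0,5,8,-1.5,0,7.5,11,-2,0,10,14,-2,0,12.5,16.5,-2,0,15,19,-2,0,17.5,22,-2,0,20,24.5,-1.5,0,22.5,26.5,-1,0,24.5,28,-1,0,26,28,-1,0,26])

```text
clock: 15.15
position: [0.4721, -0.0209, 0.2229]
ee_rot: [180.0, 0.1, 88.3]
ft_force: [0.7, -3.5, -0.5]
opening: 0.0004
grasp_force: 1.5
```

Request:
move_arm(plan=[0.5,0,0,0.5,1,0,0,1,1.5,0,0,1.5,2,0,0,1.5,2,0,0,1.5])

```text
clock: 15.65
position: [0.472, -0.0199, 0.223]
ee_rot: [-180.0, 0.3, 86.9]
ft_force: [-1.3, -9.7, 1.0]
opening: 0.0006
grasp_force: 5.0
```

Request:
move_arm(plan=[-2,0,0,0,-6,0,0,0,-12,0,0,0,-20,0,0,0,-27,0,-5,0,-32,0,-18,0,-35,0,-35,0,-35,0,-55,0,-35,0,-72,0,-35,0,-80,0,-35,0,-80,0])

```text
clock: 16.75
position: [0.4705, -0.0539, 0.3049]
ee_rot: [179.8, 0.0, 86.7]
ft_force: [0.2, -0.3, 0.4]
opening: 0.0004
grasp_force: 0.0
```

Run:
```python
from h import *
im=get_image("wrist"); p=im["pixels"]; cv2.imwrite("pics/w7.png",p)
o=np.array([.5004,-.0122]); yh=np.array([.055,.9985]); xh=np.array([.9985,-.055])
W=lambda x,y,z:np.r_[o+x*xh+y*yh,z]
e=px(im,W(-.028,.007,.0485)); b=px(im,W(-.028,.007,.02)); print("expected post top",e,b,"pivot",px(im,W(.034,.007,.028)))
g=cv2.cvtColor(p,cv2.COLOR_BGR2GRAY); u,v=e.astype(int)
m=np.zeros_like(g); m[v-35:v+35,u-40:u+40]=g[v-35:v+35,u-40:u+40]<45
n,l,s,c=cv2.connectedComponentsWithStats(m)
for i in range(1,n):
    if s[i,4]>30: print(s[i],c[i],onz(im,*c[i],.04)[:2])
hsv=cv2.cvtColor(p,cv2.COLOR_BGR2HSV)
for i,y in enumerate((.1285,.0955,.0625,.0295)): print("roll",i+1,px(im,W(0,y,.037)))
m=((hsv[...,0]>18)&(hsv[...,0]<35)&(hsv[...,1]>50)).astype(np.uint8); n,l,s,c=cv2.connectedComponentsWithStats(m)
print([(s[i].tolist(),c[i].round()) for i in range(1,n) if s[i,4]>150]); print(observe()["ft_force"],observe()["position"])
```

```text
expected post top [276.57172287 158.88221385] [276.77056507 153.82761333] pivot [355.01344374 155.02402135]
[271 148  13  18 199] [277.08542714 156.49748744] [ 0.4731996  -0.00311978]
roll 1 [318.8131938  -30.05557764]
roll 2 [317.12842155  26.67890302]
roll 3 [315.58655174  78.60116305]
roll 4 [314.1701426  126.29855202]
[([303, 11, 31, 32, 253], array([318.,  23.])), ([169, 19, 32, 36, 552], array([184.,  36.])), ([301, 64, 31, 30, 182], array([320.,  75.])), ([306, 113, 23, 29, 165], array([319., 127.])), ([282, 290, 6, 59, 199], array([285., 320.])), ([273, 294, 6, 56, 209], array([275., 321.])), ([62, 362, 314, 14, 2313], array([242., 370.]))]
[-0.790203   -0.19334888  0.46444167] [ 0.47005582 -0.05374726  0.30354398]
```

The post stands at its expected shut place, (277,156) against (277,156). The rolls are at their home pixels too, so I'm handing in.

```bash
python3 -c "
from station import *
print(hand_in())"
```

```text
the job is handed in; nothing more can be done
None
```

The job is handed in: the wrist camera shows rolls 2–4 within about 3 mm of home and the gate post at its shut place. Roll 1 was out of view, but the row stopped firmly where the end stop should be. No verdict came back at hand-in.

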